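# Set the portion limiter on the batter dispenser and check the hand lever

### The job

Set the batter dispenser for small portions: with closed fingers push the upright tab of the portion limiter, on top of the funnel, round until the limiter is fully home over the inner end of the hand lever. Then press the hand lever in towards the grip bar with the backs of the fingers until it comes up firmly against the limiter, short of the bar, hold it there for about a second without forcing it, and let it spring all the way back, limiter still home. Grip nothing, keep off the grip bar and the inner side of the lever, and leave the things around it where they are.

Things in the scene. Friction and masses are not known exactly. Their poses are not given: they have to be found in the camera images.
- dispenser: steel batter dispenser: a round funnel (140 mm across, rim 207 mm above the worktop) in a three-legged wire stand, held down by suction feet, so it does not move. Origin on the funnel's axis at worktop level; z up; its -x axis points out along the handle, so pressing the lever in is towards +x
- lever (a joint): angle of the hand lever (rad): 0 at rest, growing as it is pressed in towards the bar; about 0.10 when it bears on the limiter swung home, 0.22 when it lies on the grip bar (only with the limiter swung away). A spring pushes it back to 0: square to the lever, 2 N at its end starts it and 3 N brings it to the limiter; a level push takes about twice that. Polished, so fingers slide on it
- lever_end (a point): centre of the rolled lower end (10 mm thick, 22 mm wide) of the hand lever, at the dispenser's (-198, 0, 122) mm at rest. The lever is a steel strip 4 mm thick, 22 mm wide, pivoted across the handle at the rim at the dispenser's (-80, 0, 222) mm; it slopes outwards and down to this end. From rest to the limiter the end moves 10 mm in (+x) and 12 mm down
- lever_pad (a point): point on the outer face of the hand lever, 21 mm up from the lower end, where it can be pressed; at the dispenser's (-182, 0, 136) mm at rest; the face looks outwards and up there. On the lever's inner side, towards the bar, is a dark rib
- grip_bar: fixed grip bar with a 17 mm thick black sleeve, under and inside the lever, between it and the funnel; origin at the dispenser's origin. It runs from the rim at the dispenser's (-66, 0, 186) mm down to (-132, 0, 112) mm, 15 to 30 mm clear of the lever at rest
- limiter (a joint): angle of the portion limiter (rad): 0 swung right away, 1.2 fully home against its stop pin, lying over the button on the lever's inner arm; it turns clockwise seen from above as it goes home, about an upright post, stiffly (about 1 N at the tab), and stays where it is left
- limiter_tab (a point): middle of the limiter's upright tab, a steel plate 22 mm wide, 3.5 mm thick, 249 to 276 mm above the worktop; 265 mm up and 35 mm from the post. Its x axis points out from the post along the plate, y is square to it. To bring it home push its +y face towards -y. Home it is at the dispenser's (0, 10, 265) mm; swung right away at (33, 32, 265) mm
- limiter_post (a point): axis of the limiter's upright post, at the dispenser's (0, 45, 245) mm. The post's screw ends 254 mm above the worktop; all inside the rim but the tab is lower. The lever's inner arm runs from its pivot to the funnel's axis, lifts the valve rod there and carries a round button, 237 mm above the worktop at rest
- mustard: glass jar with a grey lid, 73 mm across, 126 mm tall, bystander; origin at the centre of its underside
- rinsed_glass: clear glass standing upside down, 81 mm across, 91 mm tall, bystander; origin at the centre of its underside
- side_plate: white side plate, 170 mm across, 17 mm tall, bystander; origin at the centre of its underside
- teaspoon: teaspoon, 137 mm long, lying flat, bystander; origin at the centre of its underside
- supplement: small white jar with a pale blue lid, 55 mm across, 96 mm tall, bystander; origin at the centre of its underside
- peeler: black vegetable peeler, 170 mm long, lying flat, bystander; origin at the centre of its underside

How it is judged:
By the outcome, as a careful person would: the job done as asked, in the order asked, and still so for the second after the job is handed in, with the robot touching nothing.
It also fails if it takes over 58 s, if anything falls off the work surface, if the arm or the gripper's body presses on something with over 40 N, if the wrist force passes 120 N, or if a joint passes its speed limit or range.

### The arm

A 6-joint arm with a two-finger parallel gripper is mounted at the origin on a cart in front of the work surface, level with it; the furniture and walls round the work are solid. World frame = base frame: x ahead of the robot, y to its left, z up, the work surface at z = 0. Lengths are in m, angles in degrees, forces in N, time in s.
With the tool pointing down it reaches from about 0.3 to 0.75 m from the base axis. Payload 8.5 kg.
Tool frame: the origin (TCP) lies between the finger pads; the fingertips stand 17 mm ahead of it and the grasp point (between the pads) lies 2 mm behind it; z points along the fingers, y is the line along which they close (so a half turn about z gives the same grasp; the last joint's range is limited). The gripper opens to 88 mm and grips with 3 to 60 N. Pads are 18 mm wide; open, the fingers measure 123 mm over their backs; the gripper's body (75 mm by 187 mm) begins 45 mm behind the grasp point.
Start: joints at [58.081, 21.807, 74.336, -0, 83.858, -12.336], TCP at [0.184, 0.518, 0.256] pointing down, gripper open.
Joint ranges: [-178.18, 178.18], [-50.72, 133.34], [12.68, 142.11], [-81.47, 261.47], [9.98, 163.14], [-165.26, 165.26]. Speed limits (degrees/s): [136.94, 136.94, 180, 180, 180, 180].

### API

Orientations are given as a 3x3 rotation matrix whose columns are the frame's x, y, z axes.
In Python, from bench import bot gives the robot as it stands.
- The arm moves only by the shell command python3 -m crank 'ROWS' [FORCE]. ROWS is a JSON object of lists of equal length, an entry for each row: "travel": the shift along the world's x, y, z in mm, a list of three; "angular": the turn, a rotation vector about the world's x, y, z in degrees, a list of three; "jaw": the gripper's target within -1 to 1 (shut at 1, half-way at 0, fully open at -1). In form: {"travel": [[x, y, z], ...], "angular": [[rx, ry, rz], ...], "jaw": [jaw, ...]}. A call has 1 to 20 rows; each row is the pose to reach, as a shift and turn from the pose commanded when the call began; what a row does not reach only later rows make up. A row lasts 1/10 s, in which the tool goes at most 50 mm and 8.59 degrees, less where a joint would pass 70% of its speed; a pose out of reach is approached as far as the arm can. A call with a gripper value outside its range is refused whole. The fingers move at their own pace and stop on an object; FORCE is the grip in N (left out, the last holds). Time passes only in rows, so rows that repeat a pose let the fingers close. It gives the time, the measured TCP pose, the force, the opening and the grip force at its end, in the units of the state.
- bot.read_state(): the state, without advancing time (a new reading comes with each control period).
- bot.grab_frame(name): name is "scene" or "top" or "wrist"; returns a dict with "pixels" (384x512x3 uint8, red, green, blue), "range_z" (384x512 float32, m along the optical axis (not along the pixel's ray), 0 where there is no reading), "fovy" (degrees; the focal length in pixels is half the picture's height over the tangent of half this angle, whatever the lens; pixels are square), "cx", "cy" (the principal point, pixels), "rvec" (rotation vector, rad) and "tvec" (3), from world to camera coordinates, as OpenCV has them. Camera axes: x right, y down, z forward; pixel columns grow to the right and rows downward; lengths in m; the calibration is good to about 2 mm. A picture is of the moment at which its call begins.
- bot.finish_job(): hands the job in; it is judged then, once.
Trained networks look in the newest picture that a camera, given by its name, has taken for a name from the list of things; names that differ only in an ending like _2 or _b are one class to them, and where a whole thing is asked for, a point or a joint stands for the part that bears it (a point fixed in the world has none). Each returns a list of dicts, best first, with "conf" (0 to 1); they miss things now and then, are a little off and sometimes report something else, mostly with a low value. They report only what shows in the picture. A call takes as long as a camera call.
- bot.recognise(camera, query): "rect" ([centre column, centre row, width, height] in pixels, round what is visible of it).
- bot.landmark_of(camera, query): "pixel" ([column, row] in pixels: a listed point, or the origin of a listed thing).
The state is a dict: "time_s": time; "joints": joint angles; "joint_velocities": joint speeds; "joint_torque": joint torques, N m; "position": TCP position; "orientation": TCP orientation; "wrist_force": force on the tool from outside, world axes, zero at the start; "wrist_torque": the same for the moment, N m; "width": opening from 0.0 (shut) to 1.0 (fully open); "finger_force": force on a finger pad.
Only numpy, scipy, OpenCV 4.12 (cv2) and the standard library are available. Lean on these libraries where they do the work, as an engineer would, in place of code of your own. Each camera call takes 0.05 s, during which the arm holds its last target. There are 200 camera calls.

## Working session

There is one attempt and no reset: what is moved stays moved. The work goes in short steps, Python scripts to look and compute and a shell command to move; the robot and the scene stay as the last step left them, time stands still between calls to the robot, and variables do not carry over. Pictures are saved under pics/ and viewed, at most 12 in all, crops included, and the job is handed in when it is done.

```bash
mkdir -p pics; cat > h.py <<'E'
import numpy as np, cv2
from bench import bot
def cam(f):
    H=f["pixels"].shape[0]; fl=H/2/np.tan(np.radians(f["fovy"]/2))
    K=np.array([[fl,0,f["cx"]],[0,fl,f["cy"]],[0,0,1]]); R=cv2.Rodrigues(np.array(f["rvec"],float))[0]
    return K,R,np.array(f["tvec"],float).ravel()
def proj(f,p):
    K,R,t=cam(f); q=K@(R@np.array(p)+t); return q[:2]/q[2]
def ray(f,px):
    K,R,t=cam(f); d=R.T@np.linalg.inv(K)@np.array([px[0],px[1],1.]); return -R.T@t,d
def at_z(f,px,z):
    c,d=ray(f,px); return c+d*(z-c[2])/d[2]
def deproj(f,px):
    c,d=ray(f,px); z=f["range_z"][int(round(px[1])),int(round(px[0]))]; return c+d*z
def tri(obs):
    A=np.zeros((3,3));b=np.zeros(3)
    for f,px in obs:
        c,d=ray(f,px); d=d/np.linalg.norm(d); P=np.eye(3)-np.outer(d,d); A+=P;b+=P@c
    return np.linalg.solve(A,b)
def save(n,im): cv2.imwrite("pics/"+n,cv2.cvtColor(im,cv2.COLOR_RGB2BGR))
E
python3 - <<'E'
from h import *
np.set_printoptions(precision=4,suppress=True)
F={}
for c in ["scene","top","wrist"]:
    F[c]=f=bot.grab_frame(c); save(c+"0.png",f["pixels"])
    K,R,t=cam(f); print(c,"at",-R.T@t,"fl",K[0,0])
    for q in ["dispenser","lever_end","lever_pad","limiter_tab","limiter_post","grip_bar","mustard","rinsed_glass","side_plate","teaspoon","supplement","peeler"]:
        r=bot.landmark_of(c,q)
        if r: print(q,[(np.round(x["pixel"],1),round(x["conf"],2)) for x in r[:2]], deproj(f,r[0]["pixel"]))
E
```

```text
scene at [-0.2235 -0.8236  0.8084] fl 468.03665436189294
dispenser [(array([251.5, 223.7]), 0.74)] [0.6289 0.0446 0.0059]
lever_end [(array([186.6, 206.4]), 0.84)] [0.4384 0.1094 0.1276]
lever_pad [(array([192.6, 202.1]), 0.67)] [0.4512 0.0966 0.1412]
limiter_tab [(array([254.2, 142.1]), 0.51)] [0.6555 0.0514 0.2701]
limiter_post [(array([244.3, 144.5]), 0.74)] [0.7081 0.1476 0.2171]
mustard [(array([337.3, 280.3]), 0.59), (array([198.1, 217.9]), 0.18)] [ 0.5563 -0.3282  0.0396]
rinsed_glass [(array([165.1, 245.7]), 0.83)] [0.3734 0.1449 0.0086]
side_plate [(array([289.2, 306.1]), 0.95)] [ 0.4304 -0.2799  0.0091]
teaspoon [(array([203. , 247.2]), 0.65)] [ 0.4513  0.0681 -0.0003]
supplement [(array([202.5, 218. ]), 0.79)] [ 0.553   0.1909 -0.0009]
peeler [(array([218.6, 280.5]), 0.57)] [ 0.3783 -0.0822  0.0067]
top at [ 0.318  -0.0461  1.2655] fl 451.04267888682256
dispenser [(array([225.9, 168.6]), 0.62)] [0.5773 0.0321 0.1405]
lever_end [(array([196.4, 226.7]), 0.97)] [0.4293 0.1039 0.1237]
lever_pad [(array([201. , 218.2]), 0.88)] [ 0.4659  0.1086 -0.0041]
limiter_tab [(array([214.7, 119.5]), 0.6)] [0.6616 0.0515 0.2757]
limiter_post [(array([206. , 134.9]), 0.73), (array([264.3, 249.8]), 0.3)] [0.6318 0.073  0.252 ]
mustard [(array([348.8, 179.1]), 0.95), (array([225.1, 168.9]), 0.69)] [ 0.5585 -0.2861  0.1203]
rinsed_glass [(array([174. , 250.7]), 0.57)] [0.3698 0.1633 0.0914]
side_plate [(array([337.5, 229.4]), 0.96)] [ 0.4386 -0.2748  0.0055]
teaspoon [(array([197.9, 217.2]), 0.75), (array([215.3, 227.6]), 0.57)] [0.4519 0.0993 0.137 ]
supplement [(array([167.4, 183.8]), 0.91)] [0.5446 0.189  0.0935]
peeler [(array([264., 249.]), 0.75)] [ 0.3812 -0.0699  0.0146]
wrist at [0.1154 0.5423 0.3849] fl 293.7980797035141
```

View pics/top0.png

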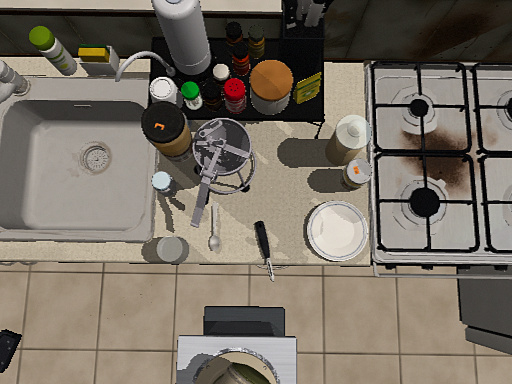

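View pics/scene0.png

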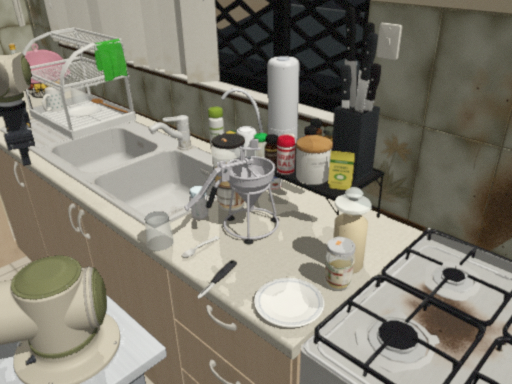

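```bash
python3 - <<'E'
from h import *
np.set_printoptions(precision=4,suppress=True)
s=bot.grab_frame("scene");t=bot.grab_frame("top")
P={}
for q,z in [("dispenser",0),("lever_end",.122),("lever_pad",.136),("limiter_tab",.265),("limiter_post",.245)]:
    a=bot.landmark_of("scene",q)[0]["pixel"];b=bot.landmark_of("top",q)[0]["pixel"]
    print(q,tri([(s,a),(t,b)]),"z-known:",at_z(s,a,z),at_z(t,b,z))
# rim: points of depth with z 0.195..0.215 near
for n,f in (("top",t),("scene",s)):
    K,R,tt=cam(f);H,W=f["range_z"].shape
    u,v=np.meshgrid(np.arange(W),np.arange(H));z=f["range_z"]
    X=(np.stack([(u-K[0,2])/K[0,0]*z,(v-K[1,2])/K[1,1]*z,z],-1).reshape(-1,3)-tt)@R
    X=X[z.ravel()>0]
    m=(abs(X[:,0]-.62)<.12)&(abs(X[:,1]-.03)<.12)
    r=X[m&(X[:,2]>.203)&(X[:,2]<.212)]
    if len(r)>10:
        from scipy.optimize import least_squares
        o=least_squares(lambda p:np.hypot(r[:,0]-p[0],r[:,1]-p[1])-.069,[.62,.03],loss="soft_l1",f_scale=.002)
        print(n,len(r),"rim centre",o.x,o.cost, r.min(0),r.max(0))
    k=X[m&(X[:,2]>.256)&(X[:,2]<.285)]; print("tab pts",len(k)); print(k[:40])
E
```

```text
dispenser [0.6068 0.0308 0.0144] z-known: [0.6277 0.0431 0.    ] [0.605  0.0356 0.    ]
lever_end [0.4357 0.1108 0.1257] z-known: [0.4353 0.1185 0.122 ] [0.44   0.1086 0.122 ]
lever_pad [0.451  0.0963 0.1451] z-known: [0.4547 0.1124 0.136 ] [0.4574 0.0938 0.136 ]
limiter_tab [0.6597 0.0516 0.2657] z-known: [0.6642 0.0515 0.265 ] [0.6572 0.0537 0.265 ]
limiter_post [0.6358 0.0747 0.2532] z-known: [0.6495 0.0877 0.245 ] [0.6376 0.0763 0.245 ]
top 839 rim centre [0.6229 0.0411] 0.03700472585057998 [ 0.5091 -0.0898  0.203 ] [0.74   0.1489 0.212 ]
tab pts 396
[[ 0.7395  0.0355  0.2624]
 [ 0.7383  0.0305  0.2654]
 [ 0.7396  0.0284  0.2624]
 [ 0.739   0.0259  0.2639]
 [ 0.7384  0.0235  0.2654]
 [ 0.7392  0.0212  0.2637]
 [ 0.7392  0.0189  0.2637]
 [ 0.7379  0.0163  0.2669]
 [ 0.739   0.0117  0.2645]
 [ 0.7392  0.0094  0.2642]
 [ 0.7392  0.007   0.2643]
 [ 0.7384  0.0046  0.2661]
 [ 0.7393 -0.      0.2642]
 [ 0.7398 -0.0071  0.2633]
 [ 0.7395 -0.0095  0.2641]
 [ 0.7379 -0.0378  0.2689]
 [ 0.7398 -0.0425  0.2645]
 [ 0.7392 -0.0448  0.2659]
 [ 0.7382 -0.0472  0.2685]
 [ 0.7382 -0.0495  0.2685]
[... 920 characters left out ...]
84]
 [0.7295 0.03   0.2653]
 [0.7274 0.0242 0.2676]
 [0.7286 0.0213 0.268 ]
 [0.7283 0.0171 0.2693]
 [0.7345 0.0187 0.2669]
 [0.7321 0.0127 0.2693]
 [0.7362 0.0125 0.2681]
 [0.7375 0.0059 0.2695]
 [0.6535 0.0662 0.2761]
 [0.6531 0.0617 0.2775]
 [0.6538 0.0583 0.2782]
 [0.6534 0.0539 0.2796]
 [0.6559 0.0523 0.2793]
 [0.6603 0.0527 0.2778]
 [0.6611 0.0494 0.2785]
 [0.6624 0.0467 0.2788]
 [0.7266 0.0273 0.2638]
 [0.7265 0.0233 0.2649]
 [0.7281 0.0209 0.2651]
 [0.7219 0.0115 0.2697]
 [0.724  0.0095 0.2697]
 [0.7315 0.0122 0.2665]
 [0.732  0.0087 0.2673]
 [0.7359 0.0083 0.2662]
 [0.7333 0.0022 0.2688]
 [0.7385 0.0028 0.2669]
 [0.6524 0.0652 0.2736]
 [0.6525 0.0612 0.2747]
 [0.6523 0.0569 0.2761]]
```

The top view shows the dispenser funnel at about (222,145), the lever running down to its end at (196,222) and the limiter tab near (212,122). To the left are a tall brown bottle (165,125), the supplement jar (165,183) and the glass (172,248). The right side is free except for the flat peeler (265,250) and teaspoon (214,230). Next I need the heights around it for hand clearance.

```bash
python3 - <<'E'
from h import *
np.set_printoptions(precision=3,suppress=True,linewidth=200)
s=bot.read_state();print(s["position"],s["joints"]);print(np.array(s["orientation"]))
G={}
for n in("top","scene"):
    f=bot.grab_frame(n);K,R,tt=cam(f);z=f["range_z"];H,W=z.shape
    u,v=np.meshgrid(np.arange(W),np.arange(H))
    X=(np.stack([(u-K[0,2])/K[0,0]*z,(v-K[1,2])/K[1,1]*z,z],-1).reshape(-1,3)-tt)@R
    for p in X[z.ravel()>0]:
        if .28<p[0]<.92 and -.26<p[1]<.34: k=(int(p[0]//.04),int(p[1]//.04));G[k]=max(G.get(k,0),p[2])
print("y cols:",[round(j*.04+.02,2) for j in range(8,-7,-1)])
for i in range(22,6,-1): print("%.2f"%(i*.04+.02)," ".join("%4d"%(1000*G.get((i,j),-.001)) for j in range(8,-7,-1)))
E
```

```text
[0.184 0.518 0.256] [ 58.082  21.804  74.336  -0.     83.857 -12.336]
[[-0.942  0.335  0.   ]
 [ 0.335  0.942  0.   ]
 [-0.     0.    -1.   ]]
y cols: [0.34, 0.3, 0.26, 0.22, 0.18, 0.14, 0.1, 0.06, 0.02, -0.02, -0.06, -0.1, -0.14, -0.18, -0.22]
0.90    4    9   -1  163  455  457  456  175  280  276  267  346  588  578  166
0.86    9    8    4  164  455  460  461  452  279  276  267  622  588  585  487
0.82   10   11  155  333  451  458  457  434  275  274  273  366  364  366  166
0.78    0    7  363  367  335  246  251  256  269  273  274  274  273  266  200
0.74    0    0  367  368  247  247  256  258  271  273  274  273  272  197  164
0.70    0    0    8  239  239  240  207  211  258  167  272  272  165  166  164
0.66    0    0   12  240  240  242  256  279  250  210   21    7    6    5  200
0.62    0    0    9  238  242  239  256  256  241  213   24    8    6    6    6
0.58    0    0   11  102   98   20  230  235  209  212   17    7    6    6    6
0.54    0    0   12  102  101    8  236  237  210   78    7    7    7    6    7
0.50    0    0   12   13    8    5  213  219    6    6    6    6    5   16   21
0.46    0    7   12    7    8  127  170   15    8    6   16    7    5   20   20
0.42   10   10   11    5   96  126  131   16    5    6   19   13    6   21   19
0.38    7   11    8   95   96   96    8   12    6    6   21   19    6   19   21
0.34    5    5    6   93   98   94    6    6    4    5   17   20    5    5   19
0.30    0    0    0    0    0    0    0    0    0    0    0   15    0    0    0
```

```bash
python3 -m crank '{"travel":[[0,0,100],[0,0,144],[100,-110,144],[200,-220,144],[300,-330,144],[400,-440,144],[416,-458,144],[416,-458,144],[416,-458,144],[416,-458,144],[416,-458,144],[416,-458,144],[416,-458,144],[416,-458,144],[416,-458,144],[416,-458,144],[416,-458,144],[416,-458,144],[416,-458,144],[416,-458,144]],"angular":[[0,0,0],[0,0,0],[0,0,0],[0,0,0],[0,0,0],[0,0,0],[0,0,0],[0,0,0],[0,0,0],[0,0,0],[0,0,0],[0,0,0],[0,0,0],[0,0,0],[0,0,0],[0,0,0],[0,0,0],[0,0,0],[0,0,0],[0,0,0]],"jaw":[1,1,1,1,1,1,1,1,1,1,1,1,1,1,1,1,1,1,1,1]}' 10
python3 - <<'E'
from h import *
np.set_printoptions(precision=4,suppress=True)
f=bot.grab_frame("wrist"); save("w1.png",f["pixels"])
K,R,t=cam(f); print("at",-R.T@t,R[2])
for q,z in [("lever_end",.122),("lever_pad",.136),("limiter_tab",.265),("limiter_post",.254)]:
    for r in bot.landmark_of("wrist",q)[:2]: print(q,np.round(r["pixel"],1),round(r["conf"],2),deproj(f,r["pixel"]),at_z(f,r["pixel"],z))
E
```

```text
time_s: 4.65
position: [0.5998, 0.061, 0.4002]
orientation: [[-0.943, 0.334, 0.001], [0.334, 0.943, -0.0], [-0.001, 0.0, -1.0]]
wrist_force: [0.2, -0.6, 0.9]
width: 0.004
finger_force: 0.0
at [0.5308 0.0851 0.5293] [ 0.2686 -0.0953 -0.9585]
lever_end [251.3  25.7] 0.58 [0.4387 0.1073 0.1286] [0.4372 0.1077 0.122 ]
lever_pad [252.7  36.8] 0.8 [0.4524 0.1044 0.1374] [0.4522 0.1044 0.136 ]
lever_pad [ 72.5 210.8] 0.63 [ 0.586  -0.2767  0.0513] [ 0.5762 -0.2126  0.136 ]
limiter_tab [253.2 165.6] 0.73 [0.5844 0.0594 0.227 ] [0.5776 0.0626 0.265 ]
limiter_post [289.  211.4] 0.91 [0.6347 0.0796 0.2546] [0.6349 0.0796 0.254 ]
```

View pics/w1.png

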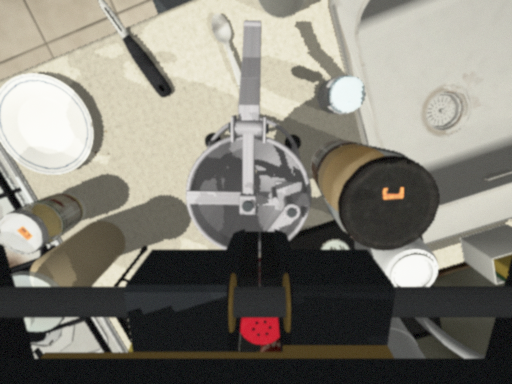

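The wrist view shows the post at (289,211), the button at (248,205) and the lever end at (251,26). The fingers hide the tab. I'll turn the hand to the pushing side so the camera sees it.

```bash
python3 -m crank '{"travel":[[20,8,0],[40,16,0],[60,24,0],[80,30,0],[96,34,0],[96,34,0],[96,34,0],[96,34,0],[96,34,0],[96,34,0],[96,34,0],[96,34,0]],"angular":[[0,0,8],[0,0,16],[0,0,24],[0,0,32],[0,0,40],[0,0,48],[0,0,56],[0,0,64],[0,0,69],[0,0,69],[0,0,69],[0,0,69]],"jaw":[1,1,1,1,1,1,1,1,1,1,1,1]}'
python3 - <<'E'
from h import *
np.set_printoptions(precision=4,suppress=True)
f=bot.grab_frame("wrist"); im=f["pixels"]
for q,z in [("lever_end",.122),("lever_pad",.136),("limiter_tab",.265),("limiter_post",.254)]:
    for r in bot.landmark_of("wrist",q)[:2]: print(q,np.round(r["pixel"],1),round(r["conf"],2),deproj(f,r["pixel"]),at_z(f,r["pixel"],z))
K,R,tt=cam(f);z=f["range_z"];H,W=z.shape
u,v=np.meshgrid(np.arange(W),np.arange(H))
X=(np.stack([(u-K[0,2])/K[0,0]*z,(v-K[1,2])/K[1,1]*z,z],-1).reshape(-1,3)-tt)@R
m=(z.ravel()>0)&(np.hypot(X[:,0]-.64,X[:,1]-.06)<.06)&(X[:,2]>.262)&(X[:,2]<.30)
k=X[m];print(len(k),k.mean(0) if len(k) else 0,k.min(0),k.max(0))
k=k[k[:,2]>.270]; d=k[:,:2]-k[:,:2].mean(0); print("top edge",k.mean(0),np.linalg.svd(d,full_matrices=0)[2][0],np.ptp(d@np.linalg.svd(d,full_matrices=0)[2][0]))
save("w2.png",cv2.resize(im[:270],(768,405)))
E
```

```text
time_s: 6.1
position: [0.6964, 0.0942, 0.3997]
orientation: [[-0.652, -0.758, -0.0], [-0.758, 0.652, 0.0], [0.0, 0.0, -1.0]]
wrist_force: [0.5, -0.7, -0.4]
width: 0.007
finger_force: 0.0
lever_end [423.2  36.6] 0.57 [0.443 0.106 0.13 ] [0.4389 0.1074 0.122 ]
lever_pad [419.6  37.8] 0.62 [0.4505 0.1031 0.1369] [0.4501 0.1033 0.136 ]
limiter_tab [260.8 130.6] 0.96 [0.6614 0.0552 0.2483] [0.6607 0.0541 0.265 ]
limiter_post [300.4 136.7] 0.62 [0.637  0.0829 0.2535] [0.637  0.0828 0.254 ]
130 [0.6573 0.0527 0.2744] [0.6503 0.044  0.2621] [0.6645 0.0616 0.2776]
top edge [0.6574 0.0529 0.2754] [-0.595   0.8037] 0.02097276145488485
```

View pics/w2.png

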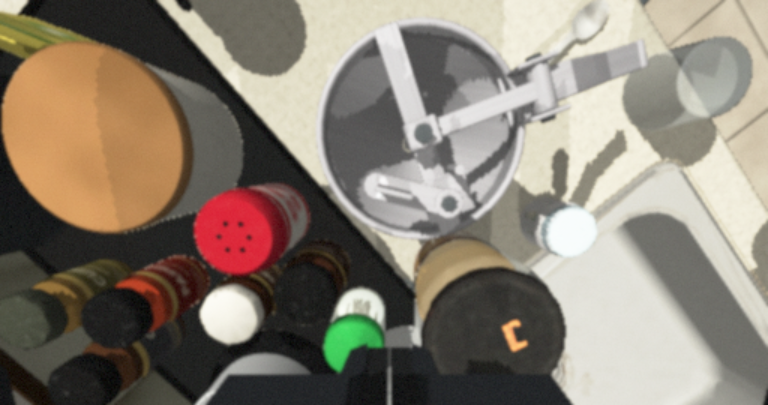

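The limiter post is at (300,136) in the original picture and the tab at (260,125), which puts the limiter about 0.2 rad from fully away. I'll come down on the tab's +y side.

```bash
python3 -m crank '{"travel":[[-10,-13,0],[-19,-26,0],[-19,-26,-30],[-19,-26,-60],[-19,-26,-90],[-19,-26,-110],[-19,-26,-124],[-19,-26,-124],[-19,-26,-124]],"angular":[[0,0,-7],[0,0,-13],[0,0,-13],[0,0,-13],[0,0,-13],[0,0,-13],[0,0,-13],[0,0,-13],[0,0,-13]],"jaw":[1,1,1,1,1,1,1,1,1]}'
python3 - <<'E'
import numpy as np
P=np.array([.6366,.081]);s=np.array([.6774,.0682])
def pos(t,o=.01075):
    a=np.radians(t);d=np.array([np.cos(a),np.sin(a)]);y=np.array([-d[1],d[0]]);return P+.035*d+o*y
for t in np.linspace(-53.5,-113,18): print(round(t+53.5,1),np.round((pos(t)-s)*1000,1))
from h import *
f=bot.grab_frame("wrist");save("w3.png",f["pixels"][60:])
E
```

```text
time_s: 7.25
position: [0.6775, 0.0682, 0.2764]
orientation: [[-0.805, -0.594, 0.001], [-0.594, 0.805, -0.0], [-0.0, -0.0, -1.0]]
wrist_force: [0.6, 0.2, 0.8]
width: 0.0
finger_force: 0.0
0.0 [-11.3  -8.9]
-3.5 [-12.7 -10.7]
-7.0 [-14.2 -12.4]
-10.5 [-15.8 -13.9]
-14.0 [-17.5 -15.4]
-17.5 [-19.2 -16.8]
-21.0 [-21.1 -18.1]
-24.5 [-23.  -19.2]
-28.0 [-25.  -20.2]
-31.5 [-27.  -21.1]
-35.0 [-29.1 -21.9]
-38.5 [-31.3 -22.6]
-42.0 [-33.5 -23.1]
-45.5 [-35.7 -23.5]
-49.0 [-37.9 -23.7]
-52.5 [-40.1 -23.8]
-56.0 [-42.3 -23.8]
-59.5 [-44.6 -23.6]
```

View pics/w3.png

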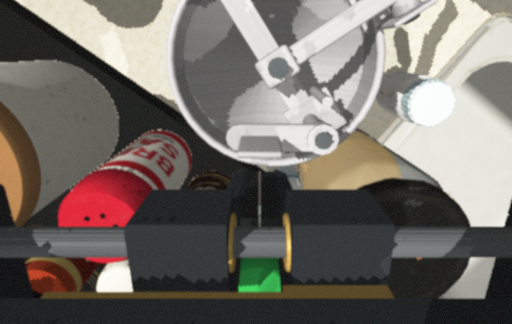

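The closed fingers stand just behind the tab (tab at 265,135; fingers at 258,190). I'll sweep round most of the way first.

```bash
python3 -m crank '{"travel":[[-6,-5,0],[-11,-9,0],[-13,-11,0],[-14,-12,0],[-16,-14,0],[-17.5,-15.5,0],[-19,-17,0],[-21,-18,0],[-23,-19,0],[-25,-20,0],[-27,-21,0],[-29,-22,0],[-31.5,-22.5,0],[-33.5,-23,0],[-35.5,-23.5,0],[-35.5,-23.5,0]],"angular":[[0,0,0],[0,0,0],[0,0,-3.5],[0,0,-7],[0,0,-10.5],[0,0,-14],[0,0,-17.5],[0,0,-21],[0,0,-24.5],[0,0,-28],[0,0,-31.5],[0,0,-35],[0,0,-38.5],[0,0,-42],[0,0,-45.5],[0,0,-45.5]],"jaw":[1,1,1,1,1,1,1,1,1,1,1,1,1,1,1,1]}'
python3 - <<'E'
from h import *
f=bot.grab_frame("wrist");save("w4.png",f["pixels"])
E
```

```text
time_s: 8.9
position: [0.6415, 0.0444, 0.2764]
orientation: [[-0.987, 0.159, 0.001], [0.159, 0.987, -0.0], [-0.001, 0.0, -1.0]]
wrist_force: [0.7, 0.6, 0.1]
width: 0.008
finger_force: 0.2
```

View pics/w4.png

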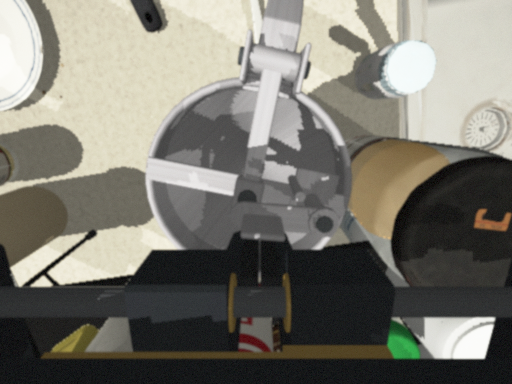

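The tab (265,220) is moving with the fingers and the post is at (323,222). Now I'll go on gently to the stop.

```bash
python3 -m crank '{"travel":[[-2,0,0],[-4,0,0],[-5.5,0,0],[-6.5,0,0],[-6.5,0,0],[-6.5,0,0]],"angular":[[0,0,-3.5],[0,0,-7],[0,0,-9],[0,0,-10.5],[0,0,-10.5],[0,0,-10.5]],"jaw":[1,1,1,1,1,1]}'; python3 -m crank '{"travel":[[-0.5,0.2,0],[-1,0.4,0],[-1,0.4,0]],"angular":[[0,0,0],[0,0,0],[0,0,0]],"jaw":[1,1,1]}';python3 -m crank '{"travel":[[-0.5,0.2,0],[-1,0.4,0],[-1,0.4,0]],"angular":[[0,0,0],[0,0,0],[0,0,0]],"jaw":[1,1,1]}'
```

```text
time_s: 9.55
position: [0.636, 0.044, 0.2761]
orientation: [[-0.942, 0.335, 0.003], [0.335, 0.942, -0.001], [-0.003, -0.0, -1.0]]
wrist_force: [5.0, -2.2, -0.4]
width: 0.007
finger_force: 2.6
time_s: 9.85
position: [0.6358, 0.044, 0.2762]
orientation: [[-0.942, 0.335, 0.005], [0.335, 0.942, -0.002], [-0.005, 0.0, -1.0]]
wrist_force: [9.9, -3.4, -0.2]
width: 0.009
finger_force: 5.0
time_s: 10.15
position: [0.6356, 0.0442, 0.2763]
orientation: [[-0.942, 0.335, 0.007], [0.335, 0.942, -0.002], [-0.008, 0.001, -1.0]]
wrist_force: [14.4, -4.3, -2.7]
width: 0.0
finger_force: 7.4
```

It is firmly against the stop: the force rose to 15 N with no motion. I'll back off, lift and check.

```bash
python3 -m crank '{"travel":[[6,-2,0],[14,-5,0],[14,-5,30],[14,-5,70],[30,-10,110],[50,-18,124],[50,-18,124],[50,-18,124],[50,-18,124]],"angular":[[0,0,0],[0,0,0],[0,0,0],[0,0,0],[0,0,0],[0,0,0],[0,0,0],[0,0,0],[0,0,0]],"jaw":[1,1,1,1,1,1,1,1,1]}'
python3 - <<'E'
from h import *
np.set_printoptions(precision=4,suppress=True)
f=bot.grab_frame("wrist"); im=f["pixels"]
for q,z in [("lever_end",.122),("lever_pad",.136),("limiter_tab",.265),("limiter_post",.254)]:
    for r in bot.landmark_of("wrist",q)[:2]: print(q,np.round(r["pixel"],1),round(r["conf"],2),deproj(f,r["pixel"]),at_z(f,r["pixel"],z))
K,R,tt=cam(f);z=f["range_z"];H,W=z.shape
u,v=np.meshgrid(np.arange(W),np.arange(H))
X=(np.stack([(u-K[0,2])/K[0,0]*z,(v-K[1,2])/K[1,1]*z,z],-1).reshape(-1,3)-tt)@R
m=(z.ravel()>0)&(np.hypot(X[:,0]-.63,X[:,1]-.05)<.05)&(X[:,2]>.270)&(X[:,2]<.30)
k=X[m]; d=k[:,:2]-k[:,:2].mean(0); s=np.linalg.svd(d,full_matrices=0)[2][0];print("top edge",k.mean(0),s,np.ptp(d@s))
save("w5.png",im)
E
```

```text
time_s: 11.05
position: [0.6827, 0.0278, 0.3984]
orientation: [[-0.942, 0.335, -0.003], [0.335, 0.942, 0.0], [0.003, -0.001, -1.0]]
wrist_force: [0.3, -0.6, 0.1]
width: 0.006
finger_force: 0.0
limiter_tab [258.8 123.4] 0.77 [0.6259 0.0471 0.2743] [0.6263 0.0469 0.265 ]
limiter_post [299.2 122.8] 0.59 [0.6386 0.0814 0.2536] [0.6386 0.0814 0.254 ]
top edge [0.6245 0.0487 0.2752] [-0.3565 -0.9343] 0.020941386364163227
```

View pics/w5.png

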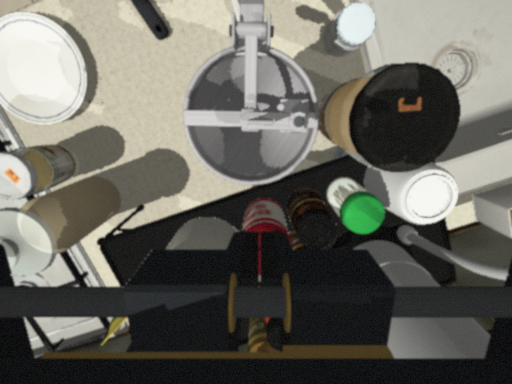

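The limiter is home: the tab at (258,123) lies along the dispenser's y axis over the button at (247,118), and the edge measures 35 mm from the post at -110.9°. For the lever, I'll approach from the right with the hand tilted so the finger backs face the rolled end, because the body would hit the lever if the tool were vertical.

```bash
cat > g.py <<'E'
from h import *
np.set_printoptions(precision=2,suppress=True)
yaw=np.radians(-20.2);ex=np.array([np.cos(yaw),np.sin(yaw),0]);ey=np.array([-ex[1],ex[0],0]);ez=np.array([0,0,1.])
O=np.array([.623,.0412,0]);D=np.stack([ex,ey,ez],1)
W=lambda p:O+D@(np.array(p)/1000)
def tool(al,be):
    a,b=np.radians([al,be]);y=np.array([np.cos(a),0,-np.sin(a)])
    z=np.array([-np.sin(a)*np.sin(b),np.cos(b),-np.cos(a)*np.sin(b)])
    return D@np.stack([np.cross(y,z),y,z],1)
def step(p,R=None):
    s=bot.read_state();print("shift",(W(p)-s["position"])*1000)
    if R is not None: print("turn",np.degrees(cv2.Rodrigues(R@np.array(s["orientation"]).T)[0].ravel()))
def disp():
    s=bot.read_state();print("disp",D.T@(np.array(s["position"])-O)*1000,"F",D.T@np.array(s["wrist_force"]),s["time_s"],np.array(s["joints"]))
E
python3 - <<'E'
from g import *
R=tool(25,25);print(R);step([-241,-90,300],R);step([-241,-90,170]);disp()
E
```

```text
[[ 0.51  0.85  0.15]
 [ 0.26 -0.31  0.91]
 [ 0.82 -0.42 -0.38]]
shift [-317.2    12.21  -99.76]
turn [ 55.14  53.83 -92.61]
shift [-317.2    12.21 -229.76]
disp [ 60.91   8.07 399.76] F [-0.17 -0.09  0.39] 11.3 [ -7.57  35.78  27.31   0.   116.94 -78.01]
```

```bash
python3 -m crank '{"travel":[[-40,-10,0],[-80,-20,0],[-120,-20,0],[-160,-20,0],[-200,-20,0],[-240,-10,0],[-280,0,0],[-317,12,0],[-317,12,0],[-317,12,-20],[-317,12,-40],[-317,12,-60],[-317,12,-80],[-317,12,-100],[-317,12,-100],[-317,12,-100],[-317,12,-100],[-317,12,-100],[-317,12,-100],[-317,12,-100]],"angular":[[0,0,0],[0,0,0],[3.7,3.6,-6.2],[7.3,7.2,-12.3],[11,10.8,-18.5],[14.7,14.4,-24.7],[18.4,17.9,-30.9],[22.1,21.5,-37],[25.7,25.1,-43.2],[29.4,28.7,-49.4],[33.1,32.3,-55.6],[36.8,35.9,-61.7],[40.4,39.5,-67.9],[44.1,43.1,-74.1],[47.8,46.7,-80.3],[51.5,50.2,-86.4],[55.1,53.8,-92.6],[55.1,53.8,-92.6],[55.1,53.8,-92.6],[55.1,53.8,-92.6]],"jaw":[1,1,1,1,1,1,1,1,1,1,1,1,1,1,1,1,1,1,1,1]}'
python3 - <<'E'
from g import *
disp();R=tool(25,25);step([-241,-90,300],R);step([-241,-4,142])
f=bot.grab_frame("scene");save("s6.png",f["pixels"][60:330,60:400])
f=bot.grab_frame("wrist");save("w6.png",f["pixels"])
for q in ["lever_end","lever_pad"]:
    for r in bot.landmark_of("wrist",q)[:1]: p=deproj(f,r["pixel"]);print(q,r["pixel"],r["conf"],p,D.T@(p-O)*1000)
E
```

```text
time_s: 13.3
position: [0.3665, 0.0395, 0.2999]
orientation: [[0.503, 0.852, 0.143], [0.269, -0.312, 0.911], [0.821, -0.42, -0.386]]
wrist_force: [-0.2, -0.7, -0.2]
width: 0.007
finger_force: 0.0
disp [-240.15  -90.17  299.95] F [ 0.06 -0.72 -0.2 ] 13.3 [-45.68  11.42 109.06  50.36 106.26 -16.92]
shift [-0.74  0.46  0.05]
turn [ 0.19  0.1  -0.17]
shift [  28.96   81.17 -157.95]
lever_end [362.8, 272.4] 0.91 [ 0.4  -0.02  0.34] [-192.12 -134.39  341.72]
lever_pad [381.8, 259.8] 0.92 [0.45 0.1  0.14] [-180.76   -2.    139.01]
```

View pics/w6.png

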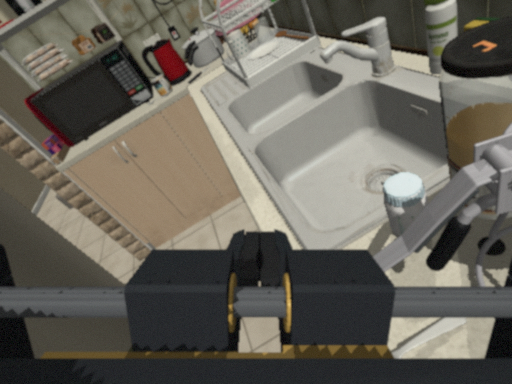

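The lever is on the right, with its end near (390,265) and the black grip bar at (455,240). Its pad measures at the dispenser's (-181,-2,139), which agrees with the text. I'll go down, then slide in outside the lever.

```bash
python3 -m crank '{"travel":[[0,0,-40],[0,0,-80],[0,0,-120],[0,0,-150],[0,0,-158],[7,20,-158],[15,41,-158],[22,61,-158],[29,81,-158],[29,81,-158],[29,81,-158]],"angular":[[0,0,0],[0,0,0],[0,0,0],[0,0,0],[0,0,0],[0,0,0],[0,0,0],[0,0,0],[0,0,0],[0,0,0],[0,0,0]],"jaw":[1,1,1,1,1,1,1,1,1,1,1]}'
python3 - <<'E'
from g import *
disp();step([-221,-4,132.5],tool(25,25))
f=bot.grab_frame("wrist");save("w7.png",f["pixels"][100:300])
f=bot.grab_frame("scene");im=f["pixels"][150:290,100:300];save("s7.png",cv2.resize(im,(800,560),interpolation=cv2.INTER_CUBIC))
E
```

```text
time_s: 14.6
position: [0.3954, 0.1204, 0.1423]
orientation: [[0.504, 0.852, 0.144], [0.267, -0.312, 0.912], [0.822, -0.421, -0.384]]
wrist_force: [0.3, 0.1, -1.3]
width: 0.009
finger_force: 0.0
disp [-240.99   -4.25  142.32] F [ 0.26  0.19 -1.34] 14.6 [-32.63  31.2  120.42  58.98  80.67 -36.69]
shift [18.84 -6.67 -9.82]
turn [ 0.1   0.07 -0.11]
```

View pics/s7.png

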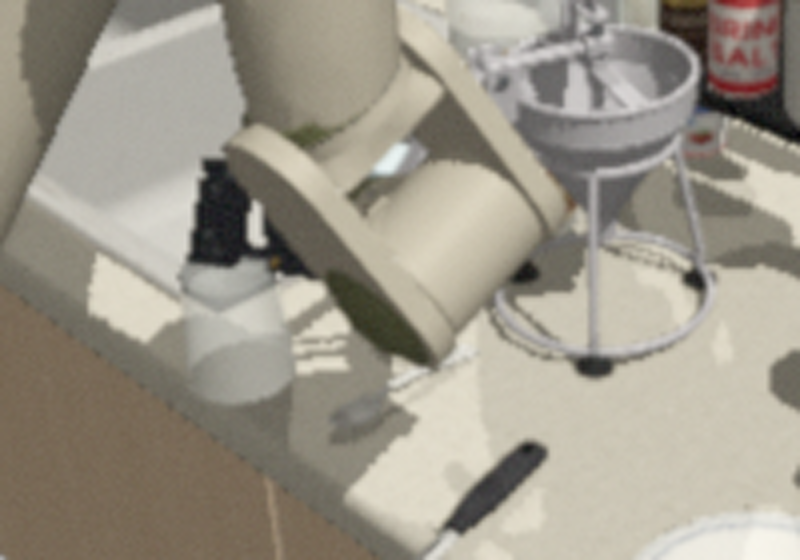

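View pics/w7.png

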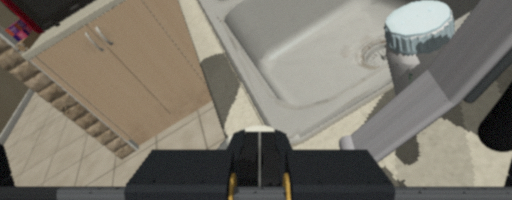

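In the wrist view the lever's rolled end is at (348,140), just right of the fingertips (260,140), and the arm is clear of everything. The scene view shows the hand above the glass and the wrist clear of the table. I'll approach to just short of contact and then press.

```bash
python3 -m crank '{"travel":[[6,-2,-3],[12,-4,-6],[19,-7,-10],[19,-7,-10],[19,-7,-10]],"angular":[[0,0,0],[0,0,0],[0,0,0],[0,0,0],[0,0,0]],"jaw":[1,1,1,1,1]}'
python3 - <<'E'
from g import *
disp();print(D@np.array([10,0,-12]))
E
python3 -m crank '{"travel":[[1.5,-0.5,-1],[3,-1,-2],[4.5,-1.6,-3],[4.5,-1.6,-3]],"angular":[[0,0,0],[0,0,0],[0,0,0],[0,0,0]],"jaw":[1,1,1,1]}'
python3 -c "
from g import *
disp()"
```

```text
time_s: 15.2
position: [0.4144, 0.1134, 0.1316]
orientation: [[0.506, 0.85, 0.145], [0.265, -0.313, 0.912], [0.821, -0.423, -0.384]]
wrist_force: [-0.3, -0.0, -0.1]
width: 0.007
finger_force: 0.0
disp [-220.7    -4.28  131.57] F [-0.26 -0.15 -0.12] 15.2 [-31.98  33.5  117.66  59.5   80.66 -35.98]
[  9.38  -3.45 -12.  ]
time_s: 15.6
position: [0.4185, 0.1121, 0.1287]
orientation: [[0.506, 0.85, 0.144], [0.265, -0.312, 0.912], [0.821, -0.423, -0.384]]
wrist_force: [-3.3, 1.6, -0.1]
width: 0.006
finger_force: 1.4
disp [-216.43   -4.07  128.69] F [-3.63  0.31 -0.09] 15.6 [-31.81  34.07 117.05  59.59  80.64 -35.89]
```

Contact is made at 3.6 N, as expected for the start of the spring. I'll continue along the lever's arc.

```bash
python3 -m crank '{"travel":[[1.4,-0.5,-1.8],[2.8,-1,-3.5],[4.2,-1.5,-5.2],[5.6,-2,-7],[5.6,-2,-7],[5.6,-2,-7]],"angular":[[0,0,0],[0,0,0],[0,0,0],[0,0,0],[0,0,0],[0,0,0]],"jaw":[1,1,1,1,1,1]}' >/dev/null
python3 -c "
from g import *
disp()"
python3 -m crank '{"travel":[[0.9,-0.3,-1.2],[1.9,-0.7,-2.4],[1.9,-0.7,-2.4]],"angular":[[0,0,0],[0,0,0],[0,0,0]],"jaw":[1,1,1]}' >/dev/null
python3 -c "
from g import *
disp()"
```

```text
disp [-210.11   -4.09  121.72] F [-3.88 -0.41  0.55] 16.2 [-31.63  35.25 116.31  59.85  80.3  -36.26]
disp [-207.89   -4.12  119.26] F [-3.13  0.33  0.63] 16.5 [-31.57  35.67 116.04  59.93  80.2  -36.39]
```

```bash
for i in 1 2; do python3 -m crank '{"travel":[[0.9,-0.3,-0.8],[0.9,-0.3,-0.8]],"angular":[[0,0,0],[0,0,0]],"jaw":[1,1]}' >/dev/null
python3 -c "
from g import *
disp()"; done
```

```text
disp [-207.25   -4.04  118.6 ] F [-4.87 -1.17  1.8 ] 16.7 [-31.54  35.79 115.94  59.94  80.2  -36.39]
disp [-206.66   -3.96  117.97] F [-7.43 -2.71  3.39] 16.9 [-31.51  35.92 115.84  59.95  80.22 -36.4 ]
```

The force is now rising steeply (3, 5, 8 N over under 2 mm), so the lever is on the limiter. I'll hold for 1.3 s.

```bash
python3 -m crank '{"travel":[[0.4,-0.2,-0.3],[0.4,-0.2,-0.3],[0.4,-0.2,-0.3],[0.4,-0.2,-0.3],[0.4,-0.2,-0.3],[0.4,-0.2,-0.3],[0.4,-0.2,-0.3],[0.4,-0.2,-0.3],[0.4,-0.2,-0.3],[0.4,-0.2,-0.3],[0.4,-0.2,-0.3],[0.4,-0.2,-0.3],[0.4,-0.2,-0.3]],"angular":[[0,0,0],[0,0,0],[0,0,0],[0,0,0],[0,0,0],[0,0,0],[0,0,0],[0,0,0],[0,0,0],[0,0,0],[0,0,0],[0,0,0],[0,0,0]],"jaw":[1,1,1,1,1,1,1,1,1,1,1,1,1]}' >/dev/null
python3 - <<'E'
from g import *
disp()
f=bot.grab_frame("wrist")
for q in ["lever_end","lever_pad"]:
    for r in bot.landmark_of("wrist",q)[:1]: p=deproj(f,r["pixel"]);print(q,np.round(r["pixel"]),r["conf"],D.T@(p-O)*1000)
E
```

```text
disp [-206.46   -3.98  117.8 ] F [-7.89 -2.79  3.43] 18.2 [-31.51  35.96 115.8   59.95  80.24 -36.39]
lever_end [300. 256.] 0.88 [-173.17  -40.91  162.22]
lever_pad [317. 229.] 0.88 [-173.64   -1.14  125.65]
```

The pad moved from (-181,139) to (-174,126), so the lever is at about 0.1 rad, on the limiter. I'll release along the same path and then withdraw.

```bash
python3 -m crank '{"travel":[[-2,0.7,2.4],[-4,1.4,4.8],[-6,2.2,7.2],[-8,2.9,9.5],[-10,3.6,11.5],[-14,5,13.5],[-20,7.3,16],[-28,10.2,20],[-36,13,24],[-36,13,24],[-46,-17,24],[-57,-47,24],[-68,-77,40],[-72,-87,80],[-72,-87,120],[-72,-87,150],[-72,-87,150],[-72,-87,150]],"angular":[[0,0,0],[0,0,0],[0,0,0],[0,0,0],[0,0,0],[0,0,0],[0,0,0],[0,0,0],[0,0,0],[0,0,0],[0,0,0],[0,0,0],[0,0,0],[0,0,0],[0,0,0],[0,0,0],[0,0,0],[0,0,0]],"jaw":[1,1,1,1,1,1,1,1,1,1,1,1,1,1,1,1,1,1]}'
python3 - <<'E'
from g import *
disp()
f=bot.grab_frame("wrist")
for q in ["lever_end","lever_pad"]:
    for r in bot.landmark_of("wrist",q)[:1]: p=deproj(f,r["pixel"]);print(q,np.round(r["pixel"]),r["conf"],D.T@(p-O)*1000)
t=bot.grab_frame("top");s=bot.grab_frame("scene")
for n,f in(("top",t),("scene",s)):
  for q,z in [("lever_end",.122),("lever_pad",.136),("limiter_tab",.265),("rinsed_glass",0),("teaspoon",0),("supplement",0)]:
    for r in bot.landmark_of(n,q)[:1]: print(n,q,np.round(r["pixel"],1),round(r["conf"],2),D.T@(at_z(f,r["pixel"],z)-O)*1000)
a=cv2.resize(t["pixels"][90:270,130:290],(400,450));b=cv2.resize(s["pixels"][120:290,130:290],(400,425))
save("end.png",np.hstack([a,np.vstack([b,np.zeros((25,400,3),np.uint8)])]))
E
```

```text
time_s: 20.15
position: [0.3565, 0.0214, 0.2673]
orientation: [[0.505, 0.851, 0.145], [0.266, -0.314, 0.911], [0.821, -0.422, -0.385]]
wrist_force: [0.5, 0.4, 0.4]
width: 0.01
finger_force: 0.0
disp [-243.31 -110.58  267.26] F [0.29 0.54 0.44] 20.15 [-48.89  14.74 112.03  46.94 104.07 -23.47]
lever_end [356. 238.] 0.66 [-200.18   -4.71  127.38]
lever_pad [375. 226.] 0.68 [-180.03   -5.36  138.89]
top lever_end [194.9 224.6] 0.91 [-199.81   -2.24  122.  ]
top lever_pad [199.1 216.6] 0.59 [-178.11   -6.66  136.  ]
top limiter_tab [217.4 136.8] 0.56 [ -0.81   3.76 265.  ]
top rinsed_glass [175.6 249.2] 0.76 [-276.24   41.36    0.  ]
top teaspoon [215.8 224.3] 0.73 [-172.01  -36.96    0.  ]
top supplement [165.7 187.7] 0.82 [-126.22  135.53    0.  ]
scene lever_end [187.  209.2] 0.43 [-198.1    -5.63  122.  ]
scene lever_pad [193.2 202.6] 0.55 [-177.26   -2.07  136.  ]
scene limiter_tab [249.4 147.1] 0.6 [  4.72   5.85 265.  ]
scene rinsed_glass [163.2 241.8] 0.98 [-267.23   44.93    0.  ]
scene teaspoon [200.3 247.4] 0.66 [-177.92  -31.83    0.  ]
scene supplement [199.1 216.6] 0.7 [-124.74  127.96    0.  ]
```

View pics/end.png

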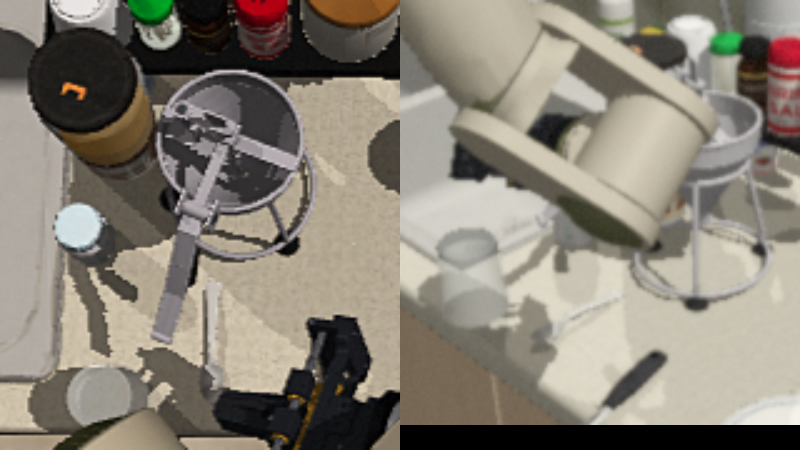

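The lever is back at rest, with its end at (162,340) and measured at the dispenser's (-200,-3,124). The limiter is still home over the arm at (215,125), the surroundings have not moved and the hand is clear of everything.

```bash
python3 -c "
from bench import bot
print(bot.finish_job())"
```

```text
the job is handed in; nothing more can be done
None
```

The job is handed in at about 20 s of the 58 s allowed: the limiter is home, the lever was pressed firmly onto it at about 9 N, held for 1.3 s and sprang back to rest, and the last pictures show nothing else moved.

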